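# Eject the copper gaskets and lay them on the blank flange

### The arm

A 6-joint arm with a two-finger parallel gripper is mounted at the origin on a cart in front of the work surface, level with it; the furniture and walls round the work are solid. World frame = base frame: x ahead of the robot, y to its left, z up, the work surface at z = 0. Lengths are in m, angles in rad, forces in N, time in s.
With the tool pointing down it reaches from about 0.3 to 0.775 m from the base axis. Payload 14.6 kg.
Tool frame: the origin (TCP) lies at the very end of the fingers, on their centre line; the grasp point (between the pads) lies ctrl.grasp_offset behind it (ctrl.grasp_offset is the distance from the TCP to the grasp point, in m); z points along the fingers, y is the direction in which the jaws open and shut (so a half turn about z gives the same grasp; the last joint's range is limited). The gripper opens to 94 mm and grips with 3 to 60 N. Pads are 16 mm wide; open, the fingers measure 119 mm over their backs; the gripper's body (75 mm by 177 mm) begins 78 mm behind the grasp point.
Start: joints at [1.137, 0.3, 1.521, -0, 1.321, -0.067], TCP at [0.197, 0.513, 0.205] pointing down, gripper open.
Joint ranges: [-3.03, 3.03], [-0.79, 2.21], [0.23, 2.52], [-1.04, 4.18], [0, 3.07], [-2.55, 2.55]. Speed limits (rad/s): [2.22, 2.22, 2.57, 3.14, 3.14, 3.14].

### API

Orientations are given as [roll, pitch, yaw] about the fixed x, y, z axes, in that order (R = Rz(yaw) Ry(pitch) Rx(roll)).
In Python, from station import ctrl gives the robot as it stands. The module is installed in compiled form; this text tells all that it offers.
- The arm moves only by the tool carry_out, never from a script. Its argument "deltas" is a list of rows, each an object of numbers: "x", "y", "z": the shift along the tool's x, y, z in units of 0.02 m (1.0 is 0.02 m); "wx", "wy", "wz": the turn, a rotation vector about the tool's x, y, z in units of 0.08 rad (1.0 is 0.08 rad); "jaw": the opening in per cent of the stroke, from 0 (shut) to 100 (fully open). A call has 1 to 12 rows; each row shifts and turns the commanded pose from where the row before left it, along the tool's axes as they then stand; what a row does not reach is not made up. A row lasts 1/12 s, in which the tool goes at most 41.7 mm and 7.16 degrees, less where a joint would pass 70% of its speed; a pose out of reach is approached as far as the arm can. A call with a number of a shift or a turn outside -1 to 1 is refused whole. A call with a gripper value outside its range is refused whole. The fingers move at their own pace and stop on an object; "squeeze" is the grip in N (left out, the last holds). Time passes only in rows, so rows that do not move let the fingers close. It gives the time, the measured TCP pose, the force and the opening at its end, in the units of the state.
- ctrl.get_obs(): the state, without advancing time (a new reading comes with each control period).
- ctrl.camera(name): name is "side" or "top"; returns the picture (480x640x3 uint8, blue, green, red); there is no depth.
- ctrl.camera_params(name): a dict with "mtx" (3x3 intrinsics, pixels), "origin" and "attitude" of the camera in the world. Camera axes: x right, y down, z forward; pixel columns grow to the right and rows downward; lengths in m; the calibration is good to about 2 mm. A picture is of the moment at which its call begins. camera_params takes no time and is no camera call.
- ctrl.hand_in(): hands the job in, once; it reports no verdict.
Trained networks look in the newest picture that a camera, given by its name, has taken for a name from the list of things; names that differ only in an ending like _2 or _b are one class to them, and where a whole thing is asked for, a point or a joint stands for the part that bears it (a point fixed in the world has none). Each returns a list of dicts, best first, with "conf" (0 to 1); they miss things now and then, are a little off and sometimes report something else, mostly with a low value. They report only what shows in the picture. A call takes as long as a camera call. They do not tell look-alikes from the thing itself.
- ctrl.boxes_of(camera, label): "rect" ([left, top, right, bottom] in pixels, round what is visible of it).
- ctrl.mark_of(camera, label): "position" ([row, column] in pixels: a listed point, or the origin of a listed thing).
The state is a dict: "time_s": time; "qpos": joint angles; "joint_vel": joint speeds; "tau": joint torques, N m; "ee_pos": TCP position; "eef_rot": TCP orientation; "force": force on the tool from outside, world axes, zero at the start; "moment": the same for the moment, N m; "grip_width": finger opening in m.
Only numpy, scipy, OpenCV 4.12 (cv2) and the standard library are available. Lean on these libraries where they do the work, as an engineer would, in place of code of your own. Each camera call takes 0.05 s, during which the arm holds its last target.

### The job

A two-pocket ejector block holds a stack of copper gaskets in one pocket and a steel ball bearing in the other. Press down the lever at the gaskets' end of the block, all the way, so that the stack rises out of its pocket, then pick the stack up and lay it flat and centred on top of the round steel blank flange, and let go. Leave the bearing seated in its pocket.

Things in the scene. Friction and masses are not known exactly. Their poses are not given: they have to be found in the camera images.
- ejector_block: Aluminium block fixed to the worktop, 66 mm (its x) by 144 mm (its y), top face 38 mm above the worktop; origin at the centre of its underside, z up. Two round pockets, 51 mm across, are sunk in the top at y = +40 mm (left) and y = -40 mm (right) of its own frame, x = 0. A lever sticks out from each end (+y and -y). Low mounting feet with screws (12 mm high) reach to x = +-51 mm.
- paddle_left (a point): Centre of the upper face of the left lever's paddle (30 x 24 mm rubber pad on a 36 x 30 mm plate), 148 mm from the block's centre along its +y, about 40 mm above the worktop at rest. This lever lifts whatever sits in the left (+y) pocket. Pushed straight down about 18 mm, the paddle meets its stop about 22 mm above the worktop (pushing takes about 3 to 4 N). The lever has friction and no spring: it stays where it is left.
- paddle_right (a point): The same on the right lever, at the block's -y end; it lifts whatever sits in the right (-y) pocket.
- lever_left (a joint): Angle of the left lever in rad: 0 up (part seated), 0.25 pressed fully down (part raised 8.5 mm); the lift is proportional.
- lever_right (a joint): The same for the right lever.
- gaskets_center (a point): Centre (half-way up) of a stack of copper gasket rings that behaves as one solid disc, 48 mm in diameter and 10 mm thick, 50 g, z up. It starts in either pocket with its top 0.5 mm below the block's top face, its centre 32.5 mm above the worktop. With the lever fully down its centre is 41 mm above the worktop, so 8 mm of its rim stands above the block's top face and can be gripped across its diameter from any side.
- bearing_center (a point): Centre (half-way up) of a steel ball bearing, 48 mm in diameter, 10 mm thick with an open bore, seated in the other pocket at the same height.
- flange_top (a point): Centre of the upper face of the loose round steel blank flange (70 mm in diameter, 13 mm thick, 0.3 kg, with bolt holes round its rim), which lies flat on the worktop to the right of the block; its top is 13 mm above the worktop.
Things that resemble listed ones, but are neither listed nor needed, are in the scene too. What is shaped like the part that bears gaskets_center but red is not meant. What is shaped like the part that bears bearing_center but purple is not meant.

How it is judged:
On the way:
1. the gasket stack is raised in its pocket by its lever (value of joint any of lever_left, lever_right above 0.19 rad and z of gaskets_center in the frame of ejector_block between 0.0385 and 0.046 m and x of gaskets_center in the frame of ejector_block between -0.008 and 0.008 m), for 0.2 s.
At the end, for the whole second after the job is handed in: The gasket stack lies flat (within 7 degrees) on the flange, centred within 12 mm; the flange lies flat on the worktop; the bearing is still seated in its pocket (raised by less than 2 mm) (horizontal distance between gaskets_center and flange_top below 0.012 m and z of gaskets_center in the frame of flange_top between 0.003 and 0.008 m and angle between each of gaskets_center, flange_top's own z axis and vertical below 0.12 rad and height (world z) of flange_top below 0.017 m and z of bearing_center in the frame of ejector_block between 0.029 and 0.0345 m); the robot touches nothing.
It fails at once if the bearing is raised more than 4 mm from its seat (z of bearing_center in the frame of ejector_block above 0.0365 m).
It also fails if it takes over 40 s, if anything falls off the work surface, if the arm or the gripper's body presses on something with over 40 N, if the wrist force passes 120 N, or if a joint passes its speed limit or range.

## Working session

There is one attempt and no reset: what is moved stays moved. The work goes in short steps, Python scripts to look and compute and a tool call to move; the robot and the scene stay as the last step left them, time stands still between calls to the robot, and variables do not carry over. Pictures are saved under pics/ and viewed, and the job is handed in when it is done.

Besides the shell and the picture viewer there is one more tool, called after "Request:" in YAML: its name, and indented under it one key for each argument. carry_out: Moves the arm, as the interface text tells. Its arguments: {"type":"object","properties":{"deltas":{"type":"array"},"squeeze":{"type":"number"}},"required":["deltas"]}

```bash
mkdir -p pics; cat > h.py <<'E'
import numpy as np,cv2
from station import ctrl
def ray(cam,r,c):
    p=ctrl.camera_params(cam);K=np.array(p['mtx']);return p,K
E
python3 - <<'E'
from station import ctrl
import cv2
for n in ("top","side"):
    cv2.imwrite(f"pics/{n}0.png",ctrl.camera(n)); print(n,ctrl.camera_params(n))
    for l in ("ejector_block","paddle_left","paddle_right","gaskets_center","bearing_center","flange_top"):
        print(l,[(m['position'],round(m['conf'],2)) for m in ctrl.mark_of(n,l)][:4])
print(ctrl.get_obs(),ctrl.grasp_offset)
E
```

```text
top {'mtx': array([[490.35829987,   0.        , 325.95276161],
       [  0.        , 490.35829987, 245.59498615],
       [  0.        ,   0.        ,   1.        ]]), 'origin': array([0.30631414, 0.01104417, 0.88179598]), 'attitude': array([-2.96360177, -0.0330551 , -1.54710212])}
ejector_block [([246.7, 257.5], 0.62)]
paddle_left [([261.2, 168.5], 0.96)]
paddle_right [([228.7, 340.0], 0.59)]
gaskets_center [([288.1, 327.5], 0.83), ([241.3, 279.3], 0.51), ([205.0, 446.2], 0.45)]
bearing_center [([247.1, 235.6], 0.82), ([303.2, 209.1], 0.77)]
flange_top [([203.9, 446.0], 0.92)]
side {'mtx': array([[488.50374556,   0.        , 313.02902344],
       [  0.        , 488.50374556, 231.66031595],
       [  0.        ,   0.        ,   1.        ]]), 'origin': array([ 0.3552653 , -0.63867374,  0.64013961]), 'attitude': array([-2.28770868,  0.01108695, -0.16279193])}
ejector_block [([224.1, 306.4], 0.8)]
paddle_left [([171.1, 283.5], 0.64), ([202.3, 297.3], 0.45)]
paddle_right [([255.8, 340.4], 0.93)]
gaskets_center [([272.6, 279.2], 0.88), ([227.0, 315.5], 0.77)]
bearing_center [([203.9, 249.7], 0.8), ([201.9, 297.7], 0.79)]
flange_top [([358.9, 401.0], 0.85)]
{'time_s': 0.7, 'qpos': array([ 1.13741447e+00,  2.99910125e-01,  1.52096363e+00,  1.55482296e-05,
        1.32072252e+00, -6.66117734e-02]), 'joint_vel': array([-0.0004461 ,  0.00025635,  0.00037251, -0.00267598, -0.00156169,
       -0.00061721]), 'tau': array([ 2.70298762e-03, -5.31584108e+01, -3.52876747e+01,  7.09922891e-02,
        2.13447696e-02,  5.87749923e-05]), 'ee_pos': array([0.19723598, 0.51341741, 0.20545542]), 'eef_rot': array([-3.14159004e+00, -1.52723620e-05,  2.77481872e+00]), 'force': array([0.44645258, 0.37316685, 0.74060453]), 'moment': array([0.03129421, 0.04740351, 0.04612012]), 'grip_width': 0.09384239523764693} 0.0188
```

View pics/top0.png

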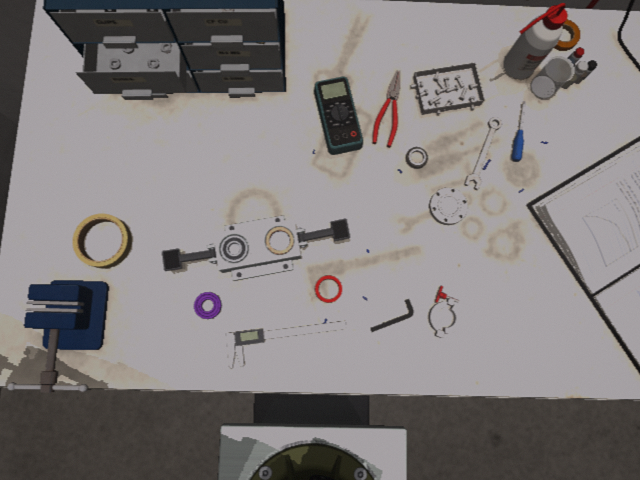

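View pics/side0.png

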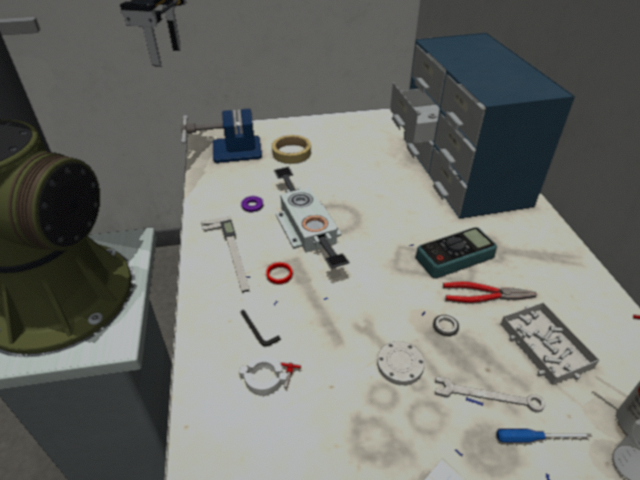

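```bash
cat > h.py <<'E'
import numpy as np,cv2
from scipy.spatial.transform import Rotation as R
from station import ctrl
def pt(cam,rc,z):
    p=ctrl.camera_params(cam);K=np.array(p['mtx']);M=R.from_euler('xyz',p['attitude']).as_matrix()
    d=M@np.linalg.solve(K,[rc[1],rc[0],1.]);o=np.array(p['origin'])
    return o+d*(z-o[2])/d[2]
E
python3 - <<'E'
from h import *
for cam,l in (('top',dict(block=(246.7,257.5,0),pl=(261.2,168.5,.04),pr=(228.7,340,.04),g=(241.3,279.3,.0325),b=(247.1,235.6,.0325),fl=(203.9,446,.013))),
 ('side',dict(block=(224.1,306.4,0),pl=(171.1,283.5,.04),pr=(255.8,340.4,.04),g=(227,315.5,.0325),b=(201.9,297.7,.0325),fl=(358.9,401,.013)))):
    for k,v in l.items(): print(cam,k,pt(cam,v[:2],v[2]).round(4))
E
```

```text
top block [0.4599 0.1101 0.    ]
top pl [0.4232 0.2565 0.04  ]
top pr [ 0.4893 -0.0372  0.04  ]
top g [0.465  0.0688 0.0325]
top b [0.4524 0.1446 0.0325]
top fl [ 0.548  -0.2336  0.013 ]
side block [0.4578 0.1126 0.    ]
side pl [0.4294 0.2516 0.04  ]
side pr [ 0.4974 -0.0307  0.04  ]
side g [0.4685 0.063  0.0325]
side b [0.4458 0.1469 0.0325]
side fl [ 0.5479 -0.2374  0.013 ]
```

The copper stack is in the right (-y) pocket, at about (279,241) in the top view and (315,227) in the side view. The red ring at (328,288) and the purple ring at (207,305) are the decoys. The flange is at (447,205) in the top view. I'll refine the positions on enlarged crops.

```bash
python3 - <<'E'
import cv2,numpy as np
t=cv2.imread('pics/top0.png')
a=cv2.resize(t[205:290,155:360],None,fx=3.8,fy=3.8,interpolation=cv2.INTER_CUBIC)
b=cv2.resize(t[175:235,420:480],None,fx=4,fy=4,interpolation=cv2.INTER_CUBIC)
c=np.zeros((a.shape[0]+b.shape[0],a.shape[1],3),np.uint8);c[:a.shape[0]]=a;c[a.shape[0]:,:b.shape[1]]=b
s=cv2.imread('pics/side0.png');d=cv2.resize(s[335:390,370:430],(260,238),interpolation=cv2.INTER_CUBIC);c[a.shape[0]:a.shape[0]+238,260:520]=d
cv2.imwrite('pics/crop0.png',c);print(c.shape)
hsv=cv2.cvtColor(t,cv2.COLOR_BGR2HSV)
m=cv2.inRange(hsv,(5,50,60),(25,255,255));m2=np.zeros_like(m);m2[222:262,260:298]=m[222:262,260:298]
p=np.argwhere(m2>0);print(len(p),p.min(0),p.max(0))
h=cv2.convexHull(p[:,::-1].astype(np.int32));print(cv2.fitEllipse(h))
E
```

```text
(563, 779, 3)
271 [227 266] [254 292]
((279.18463134765625, 240.15402221679688), (27.37432098388672, 27.758604049682617), 4.386865139007568)
```

View pics/crop0.png

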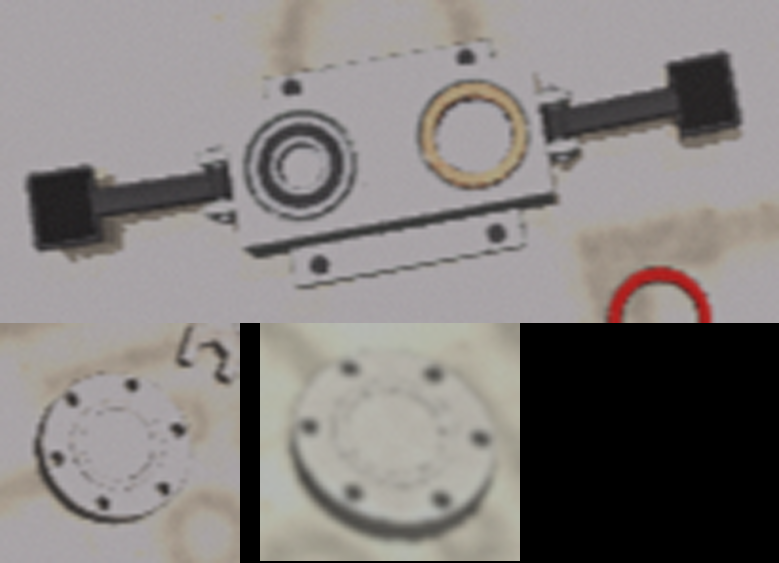

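```bash
python3 - <<'E'
from h import *
o=-0.35
for n,c,r,z,cam in [('g',279.3,240.2,.0375,'top'),('b',233.9,248.4,.0375,'top'),('pl',171.8,259.7,.04,'top'),('pr',340.3,230.5,.04,'top'),('fl',449.3,205.1,.013,'top'),('fl',401.2,360.4,.013,'side')]:
    print(n,cam,pt(cam,(r+o,c+o),z).round(4))
E
```

```text
g top [0.4667 0.0692 0.0375]
b top [0.4498 0.1472 0.0375]
pl top [0.4266 0.2518 0.04  ]
pr top [ 0.4867 -0.0371  0.04  ]
fl top [ 0.5466 -0.239   0.013 ]
fl side [ 0.5471 -0.2393  0.013 ]
```

Request:
carry_out:
  deltas:
    - {"wz":1,"jaw":0}
    - {"wz":1,"jaw":0}
    - {"wz":1,"jaw":0}
    - {"wz":1,"jaw":0}
    - {"wz":1,"jaw":0}
    - {"wz":1,"jaw":0}
    - {"wz":1,"jaw":0}
    - {"wz":1,"jaw":0}
    - {"wz":1,"jaw":0}
    - {"wz":1,"jaw":0}
    - {"wz":1,"jaw":0}
    - {"wz":1,"jaw":0}
  squeeze: 20

```text
invalid input
```

```bash
cat >> h.py <<'E'
def go(x,y,z,yaw=1.779):
    o=ctrl.get_obs();M=R.from_euler('xyz',o['eef_rot'])
    d=M.inv().apply(np.array([x,y,z])-o['ee_pos'])/.02
    w=(M.inv()*R.from_euler('xyz',[np.pi,0,yaw])).as_rotvec()/.08
    print('t',round(o['time_s'],2),'pos',o['ee_pos'].round(4),'rpy',o['eef_rot'].round(4),'F',o['force'].round(1),'grip',round(o['grip_width'],4))
    print('shift units',d.round(2),'turn units',w.round(2))
E
python3 -c "
from h import *
go(.488,-.037,.07)"
```

```text
t 0.7 pos [0.1972 0.5134 0.2055] rpy [-3.1416 -0.      2.7748] F [0.4 0.4 0.7] grip 0.0938
shift units [-23.44 -20.48   6.77] turn units [-0.   -0.   12.45]
```

Request:
carry_out:
  deltas:
    - {"x":0,"y":0,"z":0,"wx":0,"wy":0,"wz":1,"jaw":0}
    - {"x":0,"y":0,"z":0,"wx":0,"wy":0,"wz":1,"jaw":0}
    - {"x":0,"y":0,"z":0,"wx":0,"wy":0,"wz":1,"jaw":0}
    - {"x":0,"y":0,"z":0,"wx":0,"wy":0,"wz":1,"jaw":0}
    - {"x":0,"y":0,"z":0,"wx":0,"wy":0,"wz":1,"jaw":0}
    - {"x":0,"y":0,"z":0,"wx":0,"wy":0,"wz":1,"jaw":0}
    - {"x":0,"y":0,"z":0,"wx":0,"wy":0,"wz":1,"jaw":0}
    - {"x":0,"y":0,"z":0,"wx":0,"wy":0,"wz":1,"jaw":0}
    - {"x":0,"y":0,"z":0,"wx":0,"wy":0,"wz":1,"jaw":0}
    - {"x":0,"y":0,"z":0,"wx":0,"wy":0,"wz":1,"jaw":0}
    - {"x":0,"y":0,"z":0,"wx":0,"wy":0,"wz":1,"jaw":0}
    - {"x":0,"y":0,"z":0,"wx":0,"wy":0,"wz":1,"jaw":0}
  squeeze: 20

```text
time_s: 1.7
ee_pos: [0.1973, 0.5134, 0.2055]
eef_rot: [3.142, -0.0, 1.811]
force: [0.0, -0.1, -0.1]
grip_width: 0.0175
```

```bash
python3 -c "
from h import *
go(.488,-.037,.07)"
```

```text
t 1.7 pos [0.1973 0.5134 0.2055] rpy [ 3.1416 -0.      1.8108] F [ 0.  -0.1 -0.1] grip 0.0175
shift units [-30.19   7.58   6.77] turn units [ 0.  -0.   0.4]
```

Request:
carry_out:
  deltas:
    - {"x":-0.5,"y":0.1,"z":0,"wx":0,"wy":0,"wz":0.4,"jaw":0}
    - {"x":-1,"y":0.25,"z":0,"wx":0,"wy":0,"wz":0,"jaw":0}
    - {"x":-1,"y":0.25,"z":0,"wx":0,"wy":0,"wz":0,"jaw":0}
    - {"x":-1,"y":0.25,"z":0,"wx":0,"wy":0,"wz":0,"jaw":0}
    - {"x":-1,"y":0.25,"z":0,"wx":0,"wy":0,"wz":0,"jaw":0}
    - {"x":-1,"y":0.25,"z":0,"wx":0,"wy":0,"wz":0,"jaw":0}
    - {"x":-1,"y":0.25,"z":0,"wx":0,"wy":0,"wz":0,"jaw":0}
    - {"x":-1,"y":0.25,"z":0,"wx":0,"wy":0,"wz":0,"jaw":0}
    - {"x":-1,"y":0.25,"z":0,"wx":0,"wy":0,"wz":0,"jaw":0}
    - {"x":-1,"y":0.25,"z":0,"wx":0,"wy":0,"wz":0,"jaw":0}
    - {"x":-1,"y":0.25,"z":0,"wx":0,"wy":0,"wz":0,"jaw":0}
    - {"x":-1,"y":0.25,"z":0,"wx":0,"wy":0,"wz":0,"jaw":0}

```text
time_s: 2.7
ee_pos: [0.3019, 0.2992, 0.2055]
eef_rot: [3.141, -0.0, 1.784]
force: [1.0, 0.5, -0.1]
grip_width: 0.0006
```

```bash
python3 -c "
from h import *
go(.488,-.037,.07)"
```

```text
t 2.7 pos [0.3019 0.2992 0.2055] rpy [ 3.1413 -0.      1.7841] F [ 1.   0.5 -0.1] grip 0.0006
shift units [-18.4    5.53   6.78] turn units [ 0.   -0.    0.06]
```

Request:
carry_out:
  deltas:
    - {"x":-1,"y":0.3,"z":0,"wx":0,"wy":0,"wz":0,"jaw":0}
    - {"x":-1,"y":0.3,"z":0,"wx":0,"wy":0,"wz":0,"jaw":0}
    - {"x":-1,"y":0.3,"z":0,"wx":0,"wy":0,"wz":0,"jaw":0}
    - {"x":-1,"y":0.3,"z":0,"wx":0,"wy":0,"wz":0,"jaw":0}
    - {"x":-1,"y":0.3,"z":0,"wx":0,"wy":0,"wz":0,"jaw":0}
    - {"x":-1,"y":0.3,"z":0,"wx":0,"wy":0,"wz":0,"jaw":0}
    - {"x":-1,"y":0.3,"z":0,"wx":0,"wy":0,"wz":0,"jaw":0}
    - {"x":-1,"y":0.3,"z":0,"wx":0,"wy":0,"wz":0,"jaw":0}
    - {"x":-1,"y":0.3,"z":0,"wx":0,"wy":0,"wz":0,"jaw":0}
    - {"x":-1,"y":0.3,"z":0,"wx":0,"wy":0,"wz":0,"jaw":0}
    - {"x":-1,"y":0.3,"z":0,"wx":0,"wy":0,"wz":0,"jaw":0}
    - {"x":-1,"y":0.3,"z":0,"wx":0,"wy":0,"wz":0,"jaw":0}

```text
time_s: 3.7
ee_pos: [0.4226, 0.0797, 0.2055]
eef_rot: [3.141, 0.0, 1.784]
force: [-0.4, 0.2, -0.4]
grip_width: 0.0008
```

Request:
carry_out:
  deltas:
    - {"x":-1,"y":0.3,"z":0.5,"wx":0,"wy":0,"wz":0,"jaw":0}
    - {"x":-1,"y":0.3,"z":0.5,"wx":0,"wy":0,"wz":0,"jaw":0}
    - {"x":-1,"y":0.3,"z":0.5,"wx":0,"wy":0,"wz":0,"jaw":0}
    - {"x":-1,"y":0.3,"z":0.5,"wx":0,"wy":0,"wz":0,"jaw":0}
    - {"x":-1,"y":0.3,"z":0.5,"wx":0,"wy":0,"wz":0,"jaw":0}
    - {"x":-0.5,"y":0.1,"z":1,"wx":0,"wy":0,"wz":0,"jaw":0}
    - {"x":0,"y":0,"z":1,"wx":0,"wy":0,"wz":0,"jaw":0}
    - {"x":0,"y":0,"z":1,"wx":0,"wy":0,"wz":0,"jaw":0}
    - {"x":0,"y":0,"z":0.5,"wx":0,"wy":0,"wz":0,"jaw":0}
    - {"x":0,"y":0,"z":0,"wx":0,"wy":0,"wz":0,"jaw":0}
    - {"x":0,"y":0,"z":0,"wx":0,"wy":0,"wz":0,"jaw":0}

```text
time_s: 4.62
ee_pos: [0.4769, -0.0197, 0.0859]
eef_rot: [-3.141, -0.0, 1.783]
force: [0.0, -0.0, 0.4]
grip_width: 0.0005
```

```bash
python3 -c "
from h import *
go(.488,-.037,.07)
cv2.imwrite('pics/top1.png',ctrl.camera('top'));cv2.imwrite('pics/side1.png',cv2.resize(ctrl.camera('side')[140:320,210:410],None,fx=3,fy=3))"
```

```text
t 4.62 pos [ 0.4769 -0.0197  0.0859] rpy [-3.1415 -0.      1.7833] F [ 0.  -0.   0.4] grip 0.0005
shift units [-0.96  0.36  0.79] turn units [-0.   -0.    0.05]
```

View pics/side1.png

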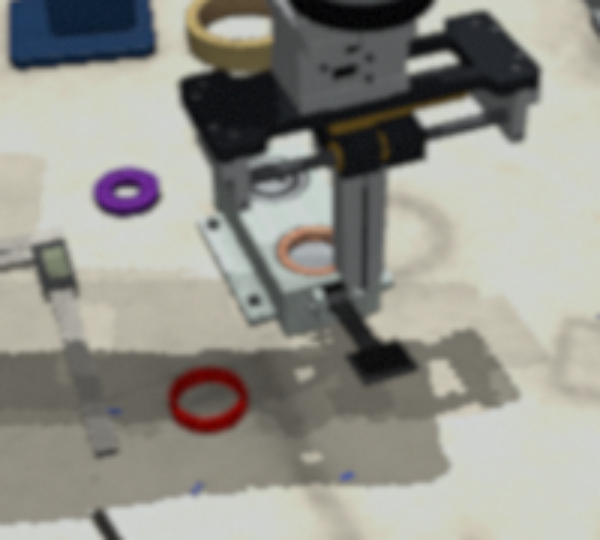

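Request:
carry_out:
  deltas:
    - {"x":-1,"y":0.35,"z":0,"wx":0,"wy":0,"wz":0,"jaw":0}
    - {"x":0,"y":0,"z":1,"wx":0,"wy":0,"wz":0,"jaw":0}
    - {"x":0,"y":0,"z":1,"wx":0,"wy":0,"wz":0,"jaw":0}
    - {"x":0,"y":0,"z":0.2,"wx":0,"wy":0,"wz":0,"jaw":0}
    - {"x":0,"y":0,"z":0.2,"wx":0,"wy":0,"wz":0,"jaw":0}
    - {"x":0,"y":0,"z":0.2,"wx":0,"wy":0,"wz":0,"jaw":0}
    - {"x":0,"y":0,"z":0.2,"wx":0,"wy":0,"wz":0,"jaw":0}
    - {"x":0,"y":0,"z":0,"wx":0,"wy":0,"wz":0,"jaw":0}

```text
time_s: 5.38
ee_pos: [0.4885, -0.0377, 0.0298]
eef_rot: [3.14, 0.001, 1.783]
force: [0.7, -0.3, -0.1]
grip_width: 0.0005
```

```bash
python3 -c "
from h import *
go(.488,-.037,.022)"
```

```text
t 5.38 pos [ 0.4885 -0.0377  0.0298] rpy [3.1404e+00 5.0000e-04 1.7830e+00] F [ 0.7 -0.3 -0.1] grip 0.0005
shift units [ 0.04 -0.02  0.39] turn units [0.02 0.01 0.05]
```

Request:
carry_out:
  deltas:
    - {"x":0,"y":0,"z":0.15,"wx":0,"wy":0,"wz":0,"jaw":0}
    - {"x":0,"y":0,"z":0.15,"wx":0,"wy":0,"wz":0,"jaw":0}
    - {"x":0,"y":0,"z":0.1,"wx":0,"wy":0,"wz":0,"jaw":0}
    - {"x":0,"y":0,"z":0.05,"wx":0,"wy":0,"wz":0,"jaw":0}
    - {"x":0,"y":0,"z":0.05,"wx":0,"wy":0,"wz":0,"jaw":0}

```text
time_s: 5.8
ee_pos: [0.489, -0.0376, 0.0216]
eef_rot: [3.14, 0.001, 1.783]
force: [-13.3, 2.0, 45.5]
grip_width: 0.0006
```

```bash
python3 -c "
from h import *
go(.488,-.037,.022)
cv2.imwrite('pics/side2.png',cv2.resize(ctrl.camera('side')[140:320,210:410],None,fx=3,fy=3))"
```

```text
t 5.8 pos [ 0.489  -0.0376  0.0216] rpy [3.1396e+00 5.0000e-04 1.7829e+00] F [-13.3   2.   45.5] grip 0.0006
shift units [ 0.04 -0.04 -0.02] turn units [0.03 0.01 0.05]
```

View pics/side2.png

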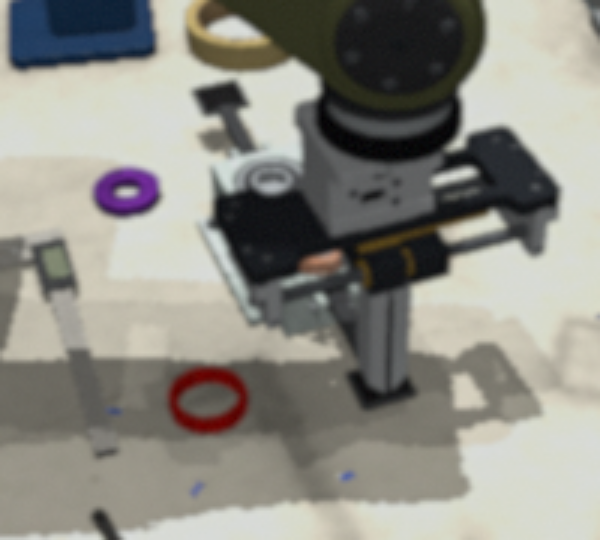

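Request:
carry_out:
  deltas:
    - {"x":0,"y":0,"z":-0.5,"wx":0,"wy":0,"wz":0,"jaw":0}
    - {"x":0,"y":0,"z":-1,"wx":0,"wy":0,"wz":0,"jaw":0}
    - {"x":0,"y":0,"z":-1,"wx":0,"wy":0,"wz":0,"jaw":0}
    - {"x":0,"y":0,"z":-1,"wx":0,"wy":0,"wz":0,"jaw":80}
    - {"x":0,"y":0,"z":-1,"wx":0,"wy":0,"wz":0,"jaw":80}
    - {"x":0,"y":0,"z":-1,"wx":0,"wy":0,"wz":0,"jaw":80}
    - {"x":0,"y":0,"z":-0.5,"wx":0,"wy":0,"wz":0,"jaw":80}
    - {"x":0,"y":0,"z":0,"wx":0,"wy":0,"wz":0,"jaw":80}

```text
time_s: 6.52
ee_pos: [0.4888, -0.0377, 0.141]
eef_rot: [3.139, 0.001, 1.783]
force: [0.1, 0.5, 0.3]
grip_width: 0.0303
```

```bash
python3 -c "
from h import *
go(.466,.069,.0395)
cv2.imwrite('pics/side3.png',cv2.resize(ctrl.camera('side')[140:320,210:410],None,fx=3,fy=3))
print(ctrl.mark_of('side','gaskets_center'));t=ctrl.camera('top')
cv2.imwrite('pics/top3.png',cv2.resize(t[190:310,150:370],None,fx=3,fy=3))
print(ctrl.mark_of('top','gaskets_center'))
"
```

```text
t 6.52 pos [ 0.4888 -0.0377  0.141 ] rpy [3.1387e+00 9.0000e-04 1.7828e+00] F [0.1 0.5 0.3] grip 0.0303
shift units [ 5.46 -0.01  5.07] turn units [0.04 0.01 0.05]
[{'position': [219.3, 310.1], 'conf': 0.84}, {'position': [273.8, 278.4], 'conf': 0.67}, {'position': [264.6, 337.2], 'conf': 0.53}]
[{'position': [241.7, 278.8], 'conf': 0.63}]
```

View pics/side3.png

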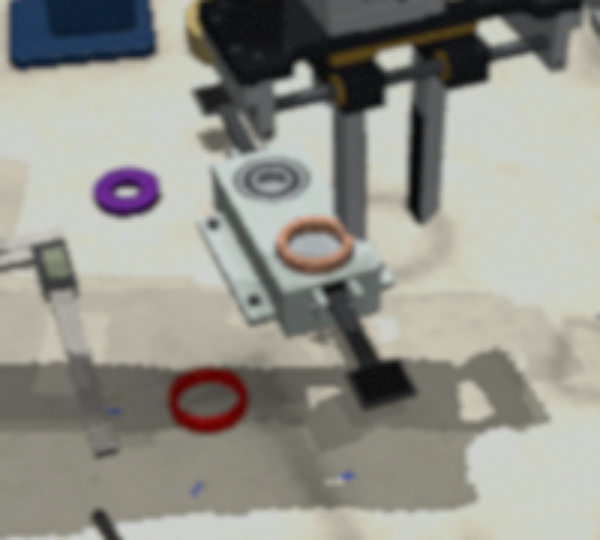

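View pics/top3.png

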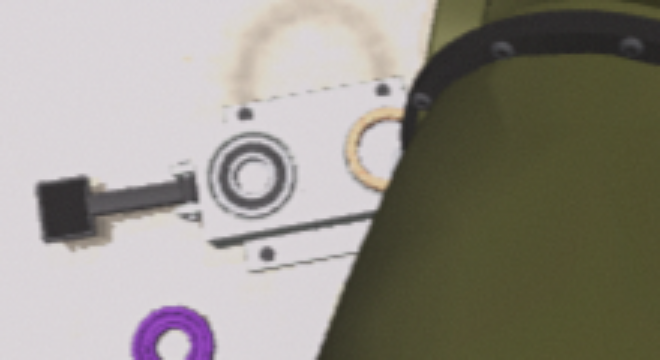

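The stack has risen, with its rim at about (315,221) in the side view. The bearing is still seated. Now I'll move over the stack.

Request:
carry_out:
  deltas:
    - {"x":1,"y":0,"z":0,"wx":0,"wy":0,"wz":0,"jaw":80}
    - {"x":1,"y":0,"z":0,"wx":0,"wy":0,"wz":0,"jaw":80}
    - {"x":1,"y":0,"z":0,"wx":0,"wy":0,"wz":0,"jaw":80}
    - {"x":1,"y":0,"z":0,"wx":0,"wy":0,"wz":0,"jaw":80}
    - {"x":1,"y":0,"z":0,"wx":0,"wy":0,"wz":0,"jaw":80}
    - {"x":0.45,"y":0,"z":0.5,"wx":0,"wy":0,"wz":0,"jaw":80}
    - {"x":0,"y":0,"z":1,"wx":0,"wy":0,"wz":0,"jaw":80}
    - {"x":0,"y":0,"z":0.5,"wx":0,"wy":0,"wz":0,"jaw":80}
    - {"x":0,"y":0,"z":0,"wx":0,"wy":0,"wz":0,"jaw":80}
    - {"x":0,"y":0,"z":0,"wx":0,"wy":0,"wz":0,"jaw":80}

```text
time_s: 7.55
ee_pos: [0.4648, 0.0684, 0.0987]
eef_rot: [-3.14, -0.0, 1.782]
force: [0.4, -0.5, -0.2]
grip_width: 0.0754
```

```bash
python3 -c "
from h import *
print(pt('side',(221,315),.046),pt('side',(219.3,310.1),.041))
go(.466,.069,.0395)
cv2.imwrite('pics/side4.png',cv2.resize(ctrl.camera('side')[140:320,210:410],None,fx=3,fy=3))
"
```

```text
[0.4679267  0.06481478 0.046     ] [0.46044057 0.0774178  0.041     ]
t 7.55 pos [0.4648 0.0684 0.0987] rpy [-3.1396e+00 -2.0000e-04  1.7822e+00] F [ 0.4 -0.5 -0.2] grip 0.0754
shift units [0.02 0.07 2.96] turn units [-0.02 -0.    0.04]
```

View pics/side4.png

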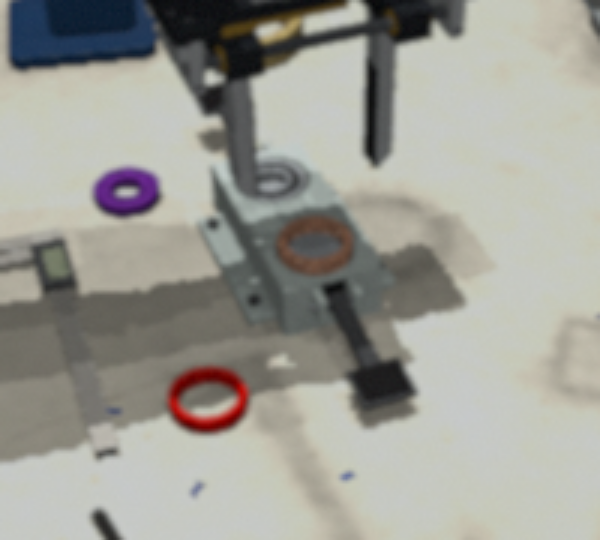

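Request:
carry_out:
  deltas:
    - {"x":0,"y":0.1,"z":0.5,"wx":0,"wy":0,"wz":0,"jaw":80}
    - {"x":0,"y":0,"z":0.8,"wx":0,"wy":0,"wz":0,"jaw":80}
    - {"x":0,"y":0,"z":0.8,"wx":0,"wy":0,"wz":0,"jaw":80}
    - {"x":0,"y":0,"z":0.5,"wx":0,"wy":0,"wz":0,"jaw":80}
    - {"x":0,"y":0,"z":0.3,"wx":0,"wy":0,"wz":0,"jaw":80}
    - {"x":0,"y":0,"z":0,"wx":0,"wy":0,"wz":0,"jaw":80}
    - {"x":0,"y":0,"z":0,"wx":0,"wy":0,"wz":0,"jaw":80}

```text
time_s: 8.18
ee_pos: [0.4673, 0.0693, 0.0417]
eef_rot: [3.141, 0.0, 1.783]
force: [0.4, -0.1, 0.4]
grip_width: 0.0754
```

```bash
python3 -c "
from h import *
go(.466,.069,.0395)
cv2.imwrite('pics/side5.png',cv2.resize(ctrl.camera('side')[140:320,210:410],None,fx=3,fy=3))
"
```

```text
t 8.18 pos [0.4673 0.0693 0.0417] rpy [3.1414 0.     1.7827] F [ 0.4 -0.1  0.4] grip 0.0754
shift units [ 0.   -0.07  0.11] turn units [0.   0.   0.05]
```

View pics/side5.png

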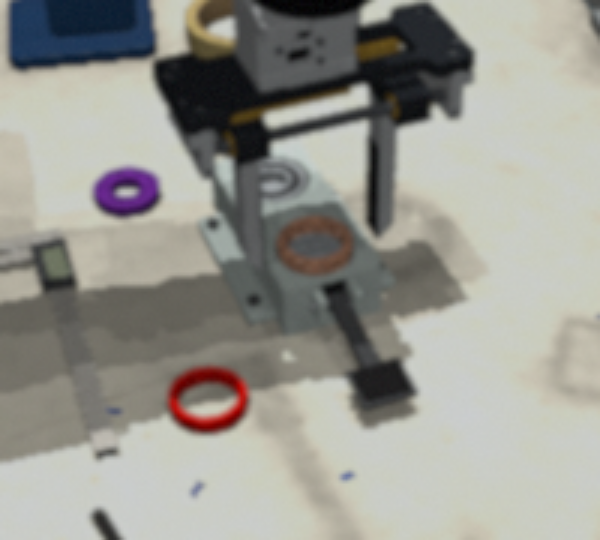

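Request:
carry_out:
  deltas:
    - {"x":0,"y":0,"z":0.1,"wx":0,"wy":0,"wz":0,"jaw":55}
    - {"x":0,"y":0,"z":0,"wx":0,"wy":0,"wz":0,"jaw":55}
    - {"x":0,"y":0,"z":0,"wx":0,"wy":0,"wz":0,"jaw":55}
    - {"x":0,"y":0,"z":0,"wx":0,"wy":0,"wz":0,"jaw":40}
    - {"x":0,"y":0,"z":0,"wx":0,"wy":0,"wz":0,"jaw":40}
    - {"x":0,"y":0,"z":0,"wx":0,"wy":0,"wz":0,"jaw":40}
    - {"x":0,"y":0,"z":0,"wx":0,"wy":0,"wz":0,"jaw":40}
    - {"x":0,"y":0,"z":0,"wx":0,"wy":0,"wz":0,"jaw":40}
  squeeze: 15

```text
time_s: 8.9
ee_pos: [0.4671, 0.0693, 0.0396]
eef_rot: [3.141, 0.0, 1.783]
force: [-0.8, 0.4, 1.7]
grip_width: 0.0475
```

```bash
python3 -c "
from h import *
go(.466,.069,.0395)"
```

```text
t 8.9 pos [0.4671 0.0693 0.0396] rpy [3.1414 0.     1.7828] F [-0.8  0.4  1.7] grip 0.0475
shift units [-0.   -0.06  0.  ] turn units [0.   0.   0.05]
```

Gripped at 47.5 mm. Lifting.

Request:
carry_out:
  deltas:
    - {"x":0,"y":0,"z":-0.2,"wx":0,"wy":0,"wz":0,"jaw":40}
    - {"x":0,"y":0,"z":-0.4,"wx":0,"wy":0,"wz":0,"jaw":40}
    - {"x":0,"y":0,"z":-0.5,"wx":0,"wy":0,"wz":0,"jaw":40}
    - {"x":0,"y":0,"z":-0.6,"wx":0,"wy":0,"wz":0,"jaw":40}
    - {"x":0,"y":0,"z":-0.6,"wx":0,"wy":0,"wz":0,"jaw":40}
    - {"x":0,"y":0,"z":-0.6,"wx":0,"wy":0,"wz":0,"jaw":40}
    - {"x":0,"y":0,"z":-0.5,"wx":0,"wy":0,"wz":0,"jaw":40}
    - {"x":0,"y":0,"z":-0.3,"wx":0,"wy":0,"wz":0,"jaw":40}
    - {"x":0,"y":0,"z":0,"wx":0,"wy":0,"wz":0,"jaw":40}

```text
time_s: 9.65
ee_pos: [0.4676, 0.0694, 0.115]
eef_rot: [3.139, 0.0, 1.783]
force: [0.4, -0.3, -0.4]
grip_width: 0.0472
```

```bash
python3 -c "
from h import *
go(.547,-.239,.1)
cv2.imwrite('pics/side6.png',cv2.resize(ctrl.camera('side')[110:320,210:410],None,fx=2.8,fy=2.8))"
```

```text
t 9.65 pos [0.4676 0.0694 0.115 ] rpy [3.1393e+00 3.0000e-04 1.7828e+00] F [ 0.4 -0.3 -0.4] grip 0.0472
shift units [-15.91   0.63   0.75] turn units [0.03 0.   0.05]
```

View pics/side6.png

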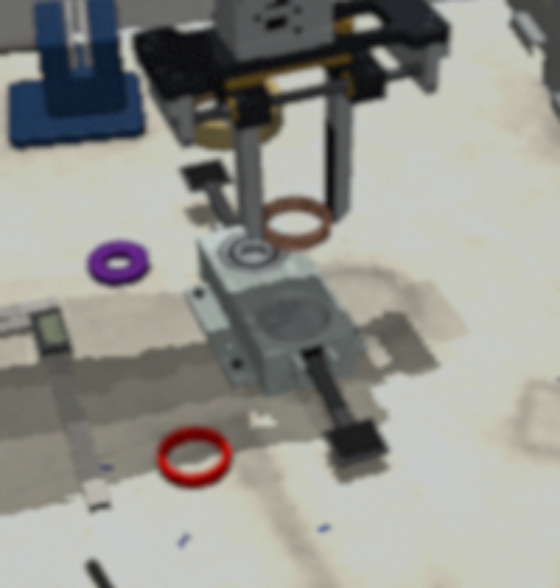

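Request:
carry_out:
  deltas:
    - {"x":-0.5,"y":0.05,"z":0,"wx":0,"wy":0,"wz":0,"jaw":40}
    - {"x":-0.8,"y":0.05,"z":0,"wx":0,"wy":0,"wz":0,"jaw":40}
    - {"x":-0.8,"y":0.05,"z":0,"wx":0,"wy":0,"wz":0,"jaw":40}
    - {"x":-0.8,"y":0.05,"z":0,"wx":0,"wy":0,"wz":0,"jaw":40}
    - {"x":-0.8,"y":0.05,"z":0,"wx":0,"wy":0,"wz":0,"jaw":40}
    - {"x":-0.8,"y":0.05,"z":0,"wx":0,"wy":0,"wz":0,"jaw":40}
    - {"x":-0.8,"y":0,"z":0,"wx":0,"wy":0,"wz":0,"jaw":40}
    - {"x":-0.8,"y":0,"z":0,"wx":0,"wy":0,"wz":0,"jaw":40}
    - {"x":-0.8,"y":0,"z":0,"wx":0,"wy":0,"wz":0,"jaw":40}
    - {"x":-0.8,"y":0,"z":0,"wx":0,"wy":0,"wz":0,"jaw":40}
    - {"x":-0.8,"y":0,"z":0,"wx":0,"wy":0,"wz":0,"jaw":40}
    - {"x":-0.8,"y":0,"z":0,"wx":0,"wy":0,"wz":0,"jaw":40}

```text
time_s: 10.7
ee_pos: [0.5118, -0.1127, 0.1126]
eef_rot: [-3.14, -0.001, 1.783]
force: [-0.4, 0.9, -0.4]
grip_width: 0.0472
```

Request:
carry_out:
  deltas:
    - {"x":-0.8,"y":0.05,"z":0,"wx":0,"wy":0,"wz":0,"jaw":40}
    - {"x":-0.8,"y":0.05,"z":0,"wx":0,"wy":0,"wz":0,"jaw":40}
    - {"x":-0.8,"y":0.05,"z":0,"wx":0,"wy":0,"wz":0,"jaw":40}
    - {"x":-0.8,"y":0.05,"z":0,"wx":0,"wy":0,"wz":0,"jaw":40}
    - {"x":-0.8,"y":0.05,"z":0,"wx":0,"wy":0,"wz":0,"jaw":40}
    - {"x":-0.8,"y":0.05,"z":0,"wx":0,"wy":0,"wz":0,"jaw":40}
    - {"x":-0.8,"y":0,"z":0,"wx":0,"wy":0,"wz":0,"jaw":40}
    - {"x":-0.5,"y":0,"z":0,"wx":0,"wy":0,"wz":0,"jaw":40}
    - {"x":0,"y":0,"z":0.3,"wx":0,"wy":0,"wz":0,"jaw":40}
    - {"x":0,"y":0,"z":0.4,"wx":0,"wy":0,"wz":0,"jaw":40}
    - {"x":0,"y":0,"z":0,"wx":0,"wy":0,"wz":0,"jaw":40}
    - {"x":0,"y":0,"z":0,"wx":0,"wy":0,"wz":0,"jaw":40}

```text
time_s: 11.7
ee_pos: [0.5432, -0.2284, 0.0986]
eef_rot: [-3.14, -0.001, 1.784]
force: [0.1, 0.0, -0.3]
grip_width: 0.0475
```

```bash
python3 -c "
from h import *
go(.547,-.239,.0165)
s=ctrl.camera('side');print(ctrl.mark_of('side','gaskets_center'))
cv2.imwrite('pics/side7.png',cv2.resize(s[230:410,300:500],None,fx=3,fy=3,interpolation=2))"
```

```text
t 11.7 pos [ 0.5432 -0.2284  0.0986] rpy [-3.1404e+00 -1.1000e-03  1.7835e+00] F [ 0.1  0.  -0.3] grip 0.0475
shift units [-0.56  0.08  4.11] turn units [-0.02 -0.01  0.06]
[{'position': [271.1, 280.1], 'conf': 0.91}, {'position': [316.8, 404.6], 'conf': 0.69}, {'position': [222.4, 306.2], 'conf': 0.66}]
```

View pics/side7.png

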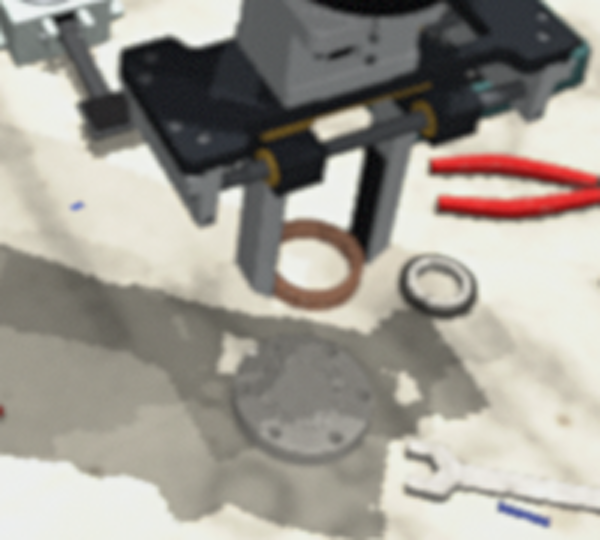

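```bash
python3 -c "
from h import *
print(pt('side',(316,405.4),.105), pt('side',(316.8,404.6),.1001), pt('top',(157,416.5),.01))"
```

```text
[ 0.54630512 -0.23002543  0.105     ] [ 0.5465254  -0.22746077  0.1001    ] [ 0.63811887 -0.18031406  0.01      ]
```

Request:
carry_out:
  deltas:
    - {"x":-0.5,"y":0.05,"z":0.3,"wx":0,"wy":0,"wz":0,"jaw":40}
    - {"x":0,"y":0,"z":0.6,"wx":0,"wy":0,"wz":0,"jaw":40}
    - {"x":0,"y":0,"z":0.7,"wx":0,"wy":0,"wz":0,"jaw":40}
    - {"x":0,"y":0,"z":0.7,"wx":0,"wy":0,"wz":0,"jaw":40}
    - {"x":0,"y":0,"z":0.6,"wx":0,"wy":0,"wz":0,"jaw":40}
    - {"x":0,"y":0,"z":0.4,"wx":0,"wy":0,"wz":0,"jaw":40}
    - {"x":0,"y":0,"z":0.3,"wx":0,"wy":0,"wz":0,"jaw":40}
    - {"x":0,"y":0,"z":0,"wx":0,"wy":0,"wz":0,"jaw":40}
    - {"x":0,"y":0,"z":0,"wx":0,"wy":0,"wz":0,"jaw":40}

```text
time_s: 12.55
ee_pos: [0.5468, -0.2389, 0.0275]
eef_rot: [3.142, 0.0, 1.783]
force: [0.2, -1.2, -0.1]
grip_width: 0.0476
```

```bash
python3 -c "
from h import *
go(.547,-.239,.0165)
s=ctrl.camera('side');t=ctrl.camera('top')
cv2.imwrite('pics/side8.png',cv2.resize(s[280:410,320:480],None,fx=4,fy=4,interpolation=2))"
```

```text
t 12.55 pos [ 0.5468 -0.2389  0.0275] rpy [3.1415 0.     1.7828] F [ 0.2 -1.2 -0.1] grip 0.0476
shift units [-0.01  0.01  0.55] turn units [0.   0.   0.05]
```

View pics/side8.png

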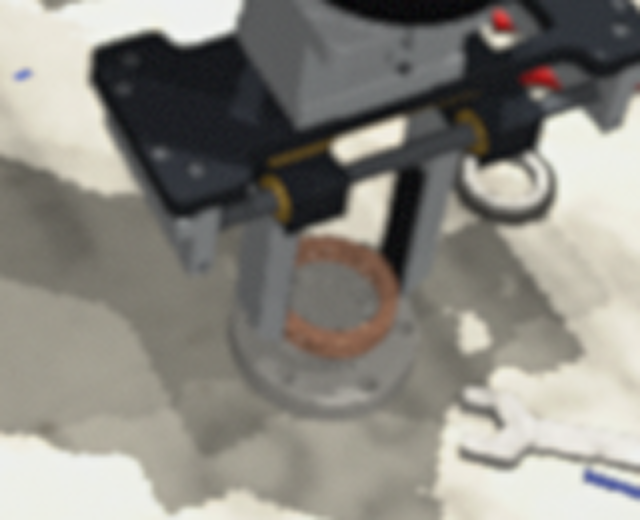

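Well aligned, so I'll lower it gently.

Request:
carry_out:
  deltas:
    - {"x":0,"y":0,"z":0.2,"wx":0,"wy":0,"wz":0,"jaw":40}
    - {"x":0,"y":0,"z":0.15,"wx":0,"wy":0,"wz":0,"jaw":40}
    - {"x":0,"y":0,"z":0.1,"wx":0,"wy":0,"wz":0,"jaw":40}
    - {"x":0,"y":0,"z":0.05,"wx":0,"wy":0,"wz":0,"jaw":40}
    - {"x":0,"y":0,"z":0,"wx":0,"wy":0,"wz":0,"jaw":40}
    - {"x":0,"y":0,"z":0,"wx":0,"wy":0,"wz":0,"jaw":40}

```text
time_s: 13.15
ee_pos: [0.5467, -0.2389, 0.0174]
eef_rot: [-3.142, 0.0, 1.783]
force: [0.6, -0.0, -0.4]
grip_width: 0.0475
```

Request:
carry_out:
  deltas:
    - {"x":0,"y":0,"z":0.05,"wx":0,"wy":0,"wz":0,"jaw":40}
    - {"x":0,"y":0,"z":0,"wx":0,"wy":0,"wz":0,"jaw":40}
    - {"x":0,"y":0,"z":0,"wx":0,"wy":0,"wz":0,"jaw":40}

```text
time_s: 13.4
ee_pos: [0.5467, -0.2389, 0.0165]
eef_rot: [3.142, 0.0, 1.783]
force: [0.9, 0.1, -2.0]
grip_width: 0.0476
```

Request:
carry_out:
  deltas:
    - {"x":0,"y":0,"z":0.04,"wx":0,"wy":0,"wz":0,"jaw":40}
    - {"x":0,"y":0,"z":0,"wx":0,"wy":0,"wz":0,"jaw":40}
    - {"x":0,"y":0,"z":0,"wx":0,"wy":0,"wz":0,"jaw":40}

```text
time_s: 13.65
ee_pos: [0.5467, -0.2389, 0.0163]
eef_rot: [3.141, 0.0, 1.783]
force: [-2.7, 0.9, 6.9]
grip_width: 0.0474
```

Contact at 6.9 N. Releasing and retreating upwards.

Request:
carry_out:
  deltas:
    - {"x":0,"y":0,"z":0,"wx":0,"wy":0,"wz":0,"jaw":70}
    - {"x":0,"y":0,"z":0,"wx":0,"wy":0,"wz":0,"jaw":70}
    - {"x":0,"y":0,"z":0,"wx":0,"wy":0,"wz":0,"jaw":70}
    - {"x":0,"y":0,"z":0,"wx":0,"wy":0,"wz":0,"jaw":70}
    - {"x":0,"y":0,"z":0,"wx":0,"wy":0,"wz":0,"jaw":70}
    - {"x":0,"y":0,"z":-0.4,"wx":0,"wy":0,"wz":0,"jaw":70}
    - {"x":0,"y":0,"z":-0.8,"wx":0,"wy":0,"wz":0,"jaw":70}
    - {"x":0,"y":0,"z":-1,"wx":0,"wy":0,"wz":0,"jaw":70}
    - {"x":0,"y":0,"z":-1,"wx":0,"wy":0,"wz":0,"jaw":70}
    - {"x":0,"y":0,"z":-1,"wx":0,"wy":0,"wz":0,"jaw":70}
    - {"x":0,"y":0,"z":-1,"wx":0,"wy":0,"wz":0,"jaw":70}
    - {"x":0,"y":0,"z":-0.8,"wx":0,"wy":0,"wz":0,"jaw":70}

```text
time_s: 14.65
ee_pos: [0.5469, -0.2389, 0.138]
eef_rot: [3.14, 0.001, 1.783]
force: [1.1, -0.6, 0.1]
grip_width: 0.066
```

Request:
carry_out:
  deltas:
    - {"x":1,"y":0,"z":0,"wx":0,"wy":0,"wz":0,"jaw":70}
    - {"x":1,"y":0,"z":0,"wx":0,"wy":0,"wz":0,"jaw":70}
    - {"x":1,"y":0,"z":0,"wx":0,"wy":0,"wz":0,"jaw":70}
    - {"x":1,"y":0,"z":0,"wx":0,"wy":0,"wz":0,"jaw":70}
    - {"x":1,"y":0,"z":0,"wx":0,"wy":0,"wz":0,"jaw":70}
    - {"x":0,"y":0,"z":0,"wx":0,"wy":0,"wz":0,"jaw":70}

```text
time_s: 15.15
ee_pos: [0.5252, -0.1386, 0.1364]
eef_rot: [3.141, -0.0, 1.785]
force: [-0.2, 0.1, 0.6]
grip_width: 0.0657
```

```bash
python3 -c "
from h import *
go(.547,-.239,.0165)
s=ctrl.camera('side');t=ctrl.camera('top')
a=cv2.resize(s[310:410,330:480],(600,400),interpolation=2);b=cv2.resize(t[170:240,400:480],(228,200),interpolation=2);c=cv2.resize(s[160:290,250:400],(228,200))
o=np.hstack([a,np.vstack([b,c])]);cv2.imwrite('pics/end.png',cv2.resize(o,(790,382)))
for cam in('side','top'):
  for l,z in (('gaskets_center',.018),('flange_top',.013),('bearing_center',.0325)):
    for m in ctrl.mark_of(cam,l): print(cam,l,round(m['conf'],2),m['position'],pt(cam,m['position'],z).round(4))
"
```

```text
t 15.15 pos [ 0.5252 -0.1386  0.1364] rpy [ 3.1412e+00 -2.0000e-04  1.7848e+00] F [-0.2  0.1  0.6] grip 0.0657
shift units [-5.14 -0.    5.99] turn units [ 0.   -0.    0.07]
side gaskets_center 0.82 [356.4, 400.8] [ 0.5474 -0.2363  0.018 ]
side gaskets_center 0.63 [268.7, 282.7] [ 0.3945 -0.023   0.018 ]
side gaskets_center 0.56 [358.5, 400.0] [ 0.5451 -0.2396  0.018 ]
side flange_top 0.82 [359.8, 398.7] [ 0.5441 -0.2383  0.013 ]
side bearing_center 0.77 [203.8, 248.8] [0.3471 0.1581 0.0325]
side bearing_center 0.62 [203.3, 300.5] [0.4508 0.1413 0.0325]
top gaskets_center 0.75 [287.7, 330.2] [ 0.3872 -0.0231  0.018 ]
top bearing_center 0.95 [247.3, 235.4] [0.4521 0.1449 0.0325]
top bearing_center 0.89 [302.9, 207.5] [0.3542 0.1869 0.0325]
```

View pics/end.png

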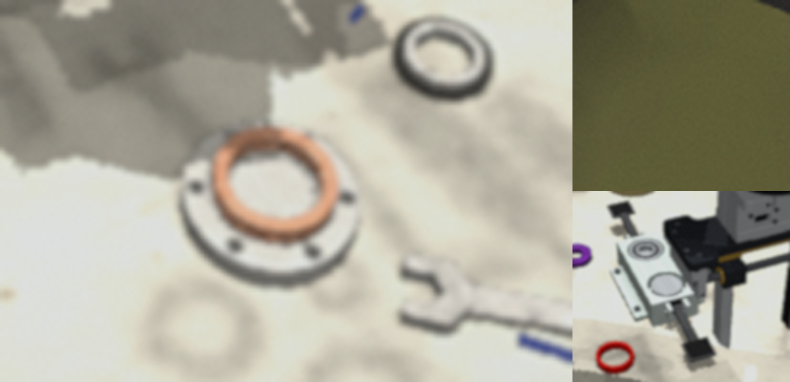

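```bash
python3 -c "
from h import *
s=ctrl.camera('side');h=cv2.cvtColor(s,cv2.COLOR_BGR2HSV);m=cv2.inRange(h,(4,90,60),(20,255,255));m[:330]=0;m[:,:370]=0;m[400:]=0;m[:,440:]=0
p=np.argwhere(m>0);print(p.min(0),p.max(0),len(p))
print(pt('side',(355.8,402),.023),pt('side',((p.min(0)+p.max(0))/2),.018), pt('side',(310+192.5/3.82,330+272/3.82),.013))"
```

```text
[344 386] [372 417] 326
[ 0.5479263  -0.23881922  0.023     ] [ 0.54760552 -0.23917864  0.018     ] [ 0.54747036 -0.23994391  0.013     ]
```

Ring centre and flange centre agree to about 1 mm, the stack is flat, and the bearing is seated. Handing in.

```bash
python3 -c "
from station import ctrl
print(ctrl.hand_in())"
```

```text
the job is handed in; nothing more can be done
None
```

I pressed the right-hand lever (the gaskets' end) down to its stop, about 45 N at TCP z = 21.6 mm. I then gripped the raised copper stack across its diameter and laid it on the flange, then let go and moved the arm clear. The job was handed in at about 15.5 s; no verdict was reported.

**Placement:** in the last side image the stack looks flat. Its centre is at (0.548, -0.239), within about 1 mm of the flange centre measured from its bolt holes at (0.547, -0.240). The networks' own marks scatter more, 3 to 4 mm apart, but still well inside the 12 mm allowed.

**Bearing:** it still looks seated in its pocket; I never touched the left lever.

**Not checked from above:** the arm hid the flange from the top camera at the end, so the final centring rests on the side view alone.

**Refused call:** my first move call was rejected as invalid because its rows left out some fields. Nothing moved.

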